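# Blank off the bench gas outlet

## Robot

A 7-joint arm with a two-finger parallel gripper is mounted at the origin on the work surface. World frame = base frame: x ahead of the robot, y to its left, z up, the work surface at z = 0. Lengths are in m, angles in degrees, forces in N, time in s.
With the tool pointing down it reaches from about 0.425 to 0.95 m from the base axis. Payload 16.7 kg.
Tool frame: the origin (TCP) lies midway between the tips of the shut fingers; the grasp point (between the pads) lies 19 mm behind it (arm.hold_point_z is the z of the grasp point in the tool frame, in m); z points along the fingers, y is the direction in which the jaws open and shut (so a half turn about z gives the same grasp; the last joint's range is limited). The gripper opens to 94 mm and grips with 3 to 60 N. Pads are 16 mm wide; open, the fingers measure 119 mm over their backs; the gripper's body (75 mm by 177 mm) begins 78 mm behind the grasp point.
Start: joints at [61.736, 24.414, 4.234, 92.017, -1.954, 63.644, -3.845], TCP at [0.227, -0.635, 0.205] pointing down, gripper open.
Joint ranges: [-163.25, 163.25], [-28.42, 122.38], [-70.27, 78.77], [12.13, 141.07], [-58.53, 238.53], [9.26, 117.41], [-156.51, 156.51]. Speed limits (degrees/s): [108.29, 108.29, 136.94, 136.94, 172.46, 172.46, 172.46].

## Interface

Orientations are given as [roll, pitch, yaw] about the fixed x, y, z axes, in that order (R = Rz(yaw) Ry(pitch) Rx(roll)).
In Python, from workcell import arm, fingers, monitor, cams gives the robot as it stands. Calls block until the motion is done:
- arm.move_pose(position, orientation): joint-space move of the TCP to a pose.
- arm.move_linear(position, velocity=0.15, frame=None): straight line of the TCP; frame=None keeps the orientation; velocity is the mean speed in m/s.
- arm.move_j(angles): joint-space move.
- fingers.grip(opening): finger opening in m; the grip force is fixed at half the most; returns when the fingers have stopped.
- arm.pause(seconds).
- arm.solve_ik(position, orientation): joint angles nearest the present ones, or None.
- monitor.observe(): the state.
- cams.grab_frame(name): name is "scene" or "top"; returns a dict with "image" (420x560x3 uint8, red, green, blue), "vfov" (degrees; the focal length in pixels is half the picture's height over the tangent of half this angle, whatever the lens; pixels are square), "cx", "cy" (the principal point, pixels), "eye" and "attitude" of the camera in the world. Camera axes: x right, y down, z forward; pixel columns grow to the right and rows downward; lengths in m; the calibration is good to about 2 mm. A picture is of the moment at which its call begins. There is no depth.
A pose or a line that the arm cannot do raises arm.IKError and nothing moves.
- arm.job_done(): hands the job in, once; it reports no verdict.
The state is a dict: "t": time; "q": joint angles; "qd": joint speeds; "joint_torque": joint torques, N m; "eef_pos": TCP position; "ee_rot": TCP orientation; "ft_force": force on the tool from outside, world axes, zero at the start; "moment": the same for the moment, N m; "gripper_width": finger opening in m.
Only numpy, scipy, OpenCV 4.12 (cv2) and the standard library are available. Lean on these libraries where they do the work, as an engineer would, in place of code of your own. Each camera call takes 0.05 s, during which the arm holds its last target.

## Task

The torch is put away, so close the bench's gas outlet with its blanking plug: the one in the stand with the round, straight grip (not the square grip nor the low wide cap). Stand the plug nose down in the outlet's mouth, push the sleeve's tab all the way down so that the plug drops fully home, then let the sleeve spring back up to lock it.

Things in the scene. Friction and masses are not known exactly. Their poses are not given: they have to be found in the camera images.
- plug_grip (a point): Steel plug to fit: middle of its upright round grip, 30 mm across, 45 mm tall, z up. Below this point: flange (68 mm across) top 22, underside 30 mm; shank 30 mm across, nose 96 mm. It hangs by the flange in one of 3 holes (75 mm apart) of a steel stand 70 mm high: lift 75 mm or more to clear. Other holes: plugs with a 32 mm square grip and a low 46 mm wide cap, not wanted. About 0.35 kg.
- outlet_mouth (a point): Rim centre of the fixed upright brass outlet, 84 mm above the bench, z up. Mouth 58 mm wide, narrowing over 18 mm to a 34 mm bore. Sleeve up: catches stop the nose 38 mm below the rim; the plug stands loosely, plug_grip 58 mm above this point. Sleeve down: catches open, the plug drops 28 mm by its weight, flange on rim, plug_grip 30 mm above. Pushing the plug does not open the catches.
- sleeve_tab (a point): Middle of the top face of the flat steel tab on the sleeve round the outlet; moves with the sleeve. Tab 50 x 54 mm, 8 mm thick, level, 82 mm above the bench with the sleeve up, 93 mm out from the outlet's axis, roughly towards the robot (direction varies). Press it down from above, for instance with closed fingers.
- sleeve (a joint): How far the sleeve is pushed down, in m: 0 = up (sprung forward, locked), 0.020 = lower stop. A spring returns it: 4.5 N at the start, 10.5 N at the stop. The catches are open from about 0.012 on and close round the plug's neck when it rises.

How it is judged:
By the outcome, as a careful person would: the job done as asked, in the order asked, and still so for the second after the job is handed in, with the robot touching nothing.
It also fails if it takes over 51 s, if anything falls off the work surface, if the arm or the gripper's body presses on something with over 40 N, if the wrist force passes 120 N, or if a joint passes its speed limit or range.

## Working session

There is one attempt and no reset: what is moved stays moved. The work goes in short steps, each a Python script; the robot and the scene stay as the last script left them, time stands still between calls to the robot, and variables do not carry over. Pictures are saved under pics/ and viewed, and the job is handed in when it is done.

```bash
ls; mkdir -p pics; python3 - <<'E'
from workcell import arm, fingers, monitor, cams
import cv2
s=monitor.observe(); print(s['t'],s['eef_pos'],s['ee_rot'],s['gripper_width'],arm.hold_point_z)
for n in("scene","top"):
    f=cams.grab_frame(n); print(n,{k:v for k,v in f.items() if k!='image'})
    cv2.imwrite(f'pics/{n}0.png',f['image'][:,:,::-1])
E
```

```text
pics
0.0 [ 0.22732649 -0.63510904  0.20480649] [-1.79929418e+02  4.31570049e-03  1.96953608e+01] 0.09415012781046601 -0.0188
scene {'vfov': 55.09550058686055, 'cx': 278.71966825257795, 'cy': 205.79406894416877, 'eye': array([ 0.91470024, -0.25892955,  0.75709485]), 'attitude': array([-146.12315452,    0.83853738,   48.45359758])}
top {'vfov': 50.77449104656587, 'cx': 280.9853506273603, 'cy': 212.18238215966792, 'eye': array([0.51948911, 0.03744998, 0.98284854]), 'attitude': array([-176.89948099,   -1.38337573,  -89.29244037])}
```

View pics/scene0.png

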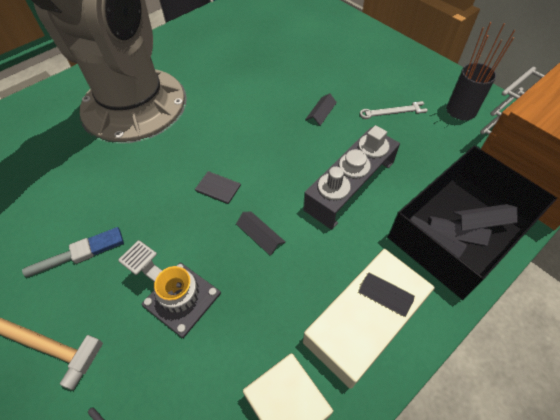

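View pics/top0.png

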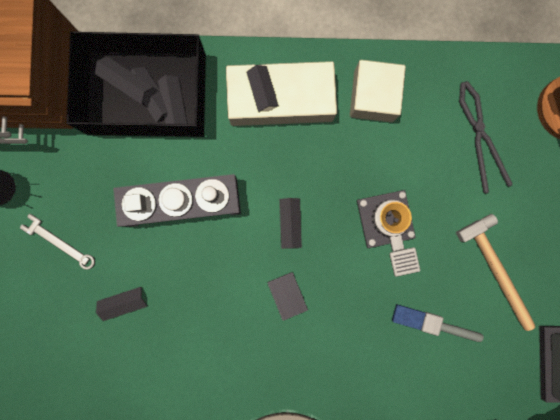

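The wanted plug (small round grip) is at top (211,192) and scene (335,180). The outlet is at top (394,217) and scene (175,287), with its tab at top (404,262) and scene (138,257). I'll zoom in on these.

```bash
python3 - <<'E'
import cv2,numpy as np
t=cv2.imread('pics/top0.png');s=cv2.imread('pics/scene0.png')
def c(im,x,y,w,h,k): return cv2.resize(im[y:y+h,x:x+w],None,fx=k,fy=k,interpolation=cv2.INTER_CUBIC)
a=np.vstack([np.hstack([c(t,180,160,70,60,5),c(t,350,180,80,100,5)[:300,:400]]),np.hstack([c(s,300,150,70,60,5),c(s,110,235,80,60,5)])])
cv2.imwrite('pics/crop.png',a[:600])
cv2.imwrite('pics/crop2.png',np.hstack([c(t,350,180,80,100,5),c(s,110,235,80,100,5)]))
E
```

```text
(no output)
```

View pics/crop.png

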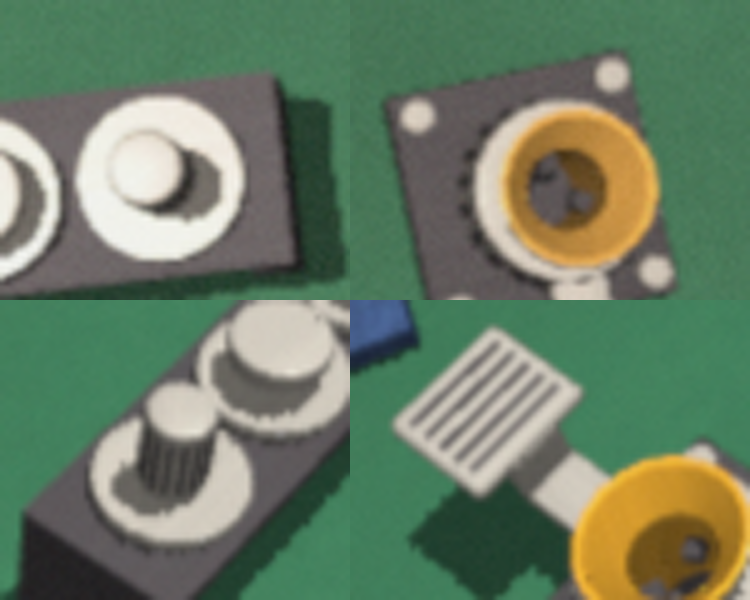

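View pics/crop2.png

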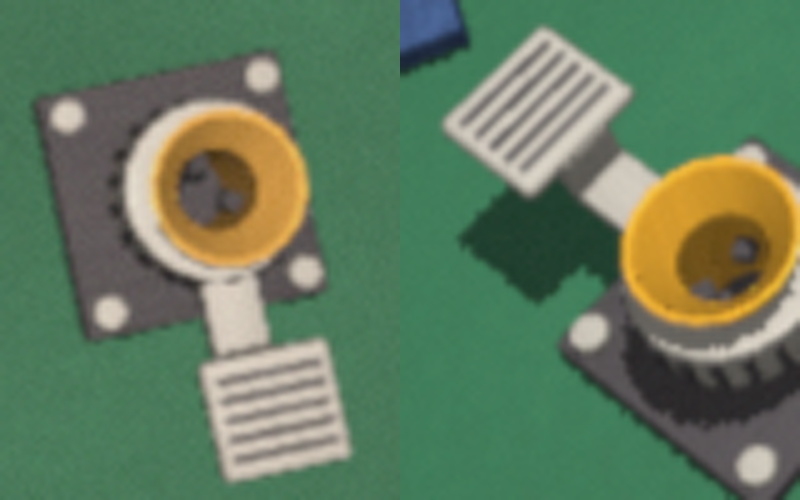

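```bash
cat > h.py <<'E'
import numpy as np,cv2
from scipy.spatial.transform import Rotation as R
C={'scene':(55.09550058686055,278.71966825257795,205.79406894416877,[0.91470024,-0.25892955,0.75709485],[-146.12315452,0.83853738,48.45359758]),
'top':(50.77449104656587,280.9853506273603,212.18238215966792,[0.51948911,0.03744998,0.98284854],[-176.89948099,-1.38337573,-89.29244037])}
def ray(n,p):
    v,cx,cy,e,a=C[n]; f=210/np.tan(np.radians(v/2))
    p=np.atleast_2d(np.asarray(p,float))
    d=np.c_[(p[:,0]-cx)/f,(p[:,1]-cy)/f,np.ones(len(p))]
    return np.array(e),R.from_euler('xyz',a,degrees=True).apply(d)
def plane(n,p,z):
    e,d=ray(n,p); return e+d*((z-e[2])/d[:,2])[:,None]
def tri(p1,p2): # top, scene
    e1,d1=ray('top',p1);e2,d2=ray('scene',p2);d1=d1[0];d2=d2[0]
    s=np.linalg.lstsq(np.c_[d1,-d2],e2-e1,rcond=None)[0]
    a=e1+s[0]*d1;b=e2+s[1]*d2
    return (a+b)/2,np.linalg.norm(a-b)
def circ(P):
    P=P[:,:2];A=np.c_[2*P,np.ones(len(P))];s=np.linalg.lstsq(A,(P**2).sum(1),rcond=None)[0]
    return s[:2],np.sqrt(s[2]+s[:2]@s[:2])
def blob(m,seed):
    k,l=cv2.connectedComponents(m.astype(np.uint8),connectivity=4)
    b=(l==l[seed[1],seed[0]]).astype(np.uint8)
    c=max(cv2.findContours(b,cv2.RETR_EXTERNAL,cv2.CHAIN_APPROX_NONE)[0],key=cv2.contourArea)
    return b,c[:,0,:]
E
python3 - <<'E'
from h import *
for n,fs,os_,ts in(('top',(198,185),(373+4,0),(404,262)),('scene',(325,185),0,(138,257))):
    im=cv2.imread(f'pics/{n}0.png').astype(int);B,G,Rr=im[...,0],im[...,1],im[...,2]
    white=(im.min(2)>135)&(im.max(2)-im.min(2)<50)
    _,c=blob(white,fs); h=cv2.convexHull(c.astype(np.int32))[:,0]
    P=plane(n,h,.078); print(n,'flange',circ(P),h.min(0),h.max(0),len(h))
    m=(Rr>130)&(Rr-B>70)
    x0,y0=(370,190) if n=='top' else (145,260)
    w=np.zeros_like(m);w[y0:y0+55,x0:x0+55]=m[y0:y0+55,x0:x0+55]
    ys,xs=np.nonzero(w);h=cv2.convexHull(np.c_[xs,ys].astype(np.int32))[:,0]
    print('rim',circ(plane(n,h,.084)),h.min(0),h.max(0))
# tab corners from zooms
T=np.array([[200,366],[325,340],[350,456],[228,481]])/5+[350,180]-.4
S=np.array([[544,27],[632,92],[532,195],[443,125]]);S=(S-[400,0])/5+[110,235]-.4
for n,p in(('top',T),('scene',S)):
    P=plane(n,p,.082)[:,:2];print(n,'tab',P.mean(0).round(4),P.round(4).tolist())
# grip top centre (zoom)
gt=np.array([146,170])/5+[180,160]-.4; gs=np.array([182,410-300])/5+[300,150]-.4
print('grip top',plane('top',gt,.1225),plane('scene',gs,.1225),tri(gt,gs))
for p in((160,178),): print(plane('top',np.array(p)/5+[180,160]-.4,.078))
E
```

```text
top flange (array([0.60190991, 0.15893287]), np.float64(0.03421822805995922)) [195 179] [228 211] 24
rim (array([ 0.56181511, -0.2179191 ]), np.float64(0.03243538041699051)) [380 202] [411 232]
scene flange (array([0.17988115, 0.31813797]), np.float64(0.9072424697163827)) [0 0] [559 419] 5
rim (array([ 0.56555922, -0.21823429]), np.float64(0.03253323757040498)) [154 266] [190 299]
top tab [ 0.4708 -0.2376] [[0.4886, -0.2065], [0.4998, -0.2579], [0.4527, -0.268], [0.442, -0.2179]]
scene tab [ 0.4764 -0.2381] [[0.4473, -0.2183], [0.4941, -0.208], [0.5058, -0.2578], [0.4585, -0.2681]]
grip top [[0.60062282 0.15808269 0.1225    ]] [[0.60488091 0.15693425 0.1225    ]] (array([0.6017645 , 0.15955535, 0.11725067]), np.float64(0.001933435684627253))
[[0.60161963 0.15854859 0.078     ]]
```

```bash
python3 - <<'E'
from workcell import arm, fingers, monitor, cams
import cv2
for y in(96.5,-83.5):
  print(y,arm.solve_ik([.603,.158,.2],[180,0,y]),arm.solve_ik([.564,-.218,.2],[180,0,y]))
for y in(12,-168): print(y,arm.solve_ik([.474,-.238,.1],[180,0,y]))
E
```

```text
96.5 [ 12.59932845  25.64153902 -43.94825236  97.11864418  19.33408829
  65.11005194 -30.2919552 ] [ 33.16213226  19.74411944 -22.72674685 100.49393356   8.54396543
  61.45795929  14.04029615]
-83.5 [ 21.99289838  30.82378735 -58.76409444  96.61104657  28.04448361
  68.72707269 142.78525113] [   8.98241518   18.18240502    7.53950328  102.00533717   -2.71013878
   59.98701144 -155.99416885]
12 [ 25.47168358  18.45588457  -6.8464649  115.76946436   3.01048021
  45.93697082 -61.12037481]
-168 [ 49.81406981  22.02879589 -36.23904573 114.35331733  17.12164669
  48.86331763 106.16460085]
```

```bash
python3 - <<'E'
from workcell import arm, fingers, monitor, cams
import cv2
arm.move_pose([.603,.158,.19],[180,0,96.5])
s=monitor.observe(); print(s['t'],s['eef_pos'],s['ee_rot'],s['ft_force'])
for n in("scene","top"):
    cv2.imwrite(f'pics/{n}1.png',cams.grab_frame(n)['image'][:,:,::-1])
import numpy as np
a=cv2.imread('pics/scene1.png')[60:260,230:430];b=cv2.imread('pics/top1.png')[100:300,120:320]
cv2.imwrite('pics/h1.png',cv2.resize(np.hstack([a,b]),None,fx=2,fy=2))
E
```

```text
3.175 [0.60326163 0.15710421 0.18989247] [-1.79992114e+02  1.61766134e-02  9.64222480e+01] [ 0.0663212  -0.68285375 -0.14777522]
```

View pics/h1.png

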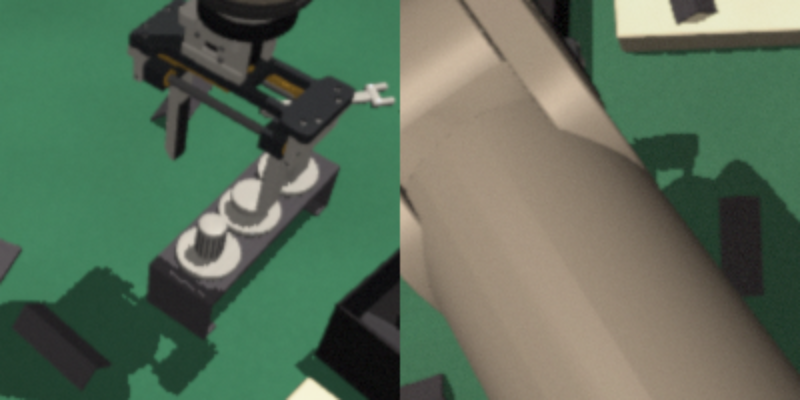

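```bash
python3 - <<'E'
from h import *
a=plane('scene',[[317,138],[361,170]],.19);print(a,a.mean(0))
im=cv2.imread('pics/scene1.png')[100:200,290:390];cv2.imwrite('pics/h2.png',cv2.resize(im,None,fx=6,fy=6,interpolation=cv2.INTER_CUBIC))
E
```

```text
[[0.5565382  0.14505209 0.19      ]
 [0.66540564 0.14855253 0.19      ]] [0.61097192 0.14680231 0.19      ]
```

View pics/h2.png

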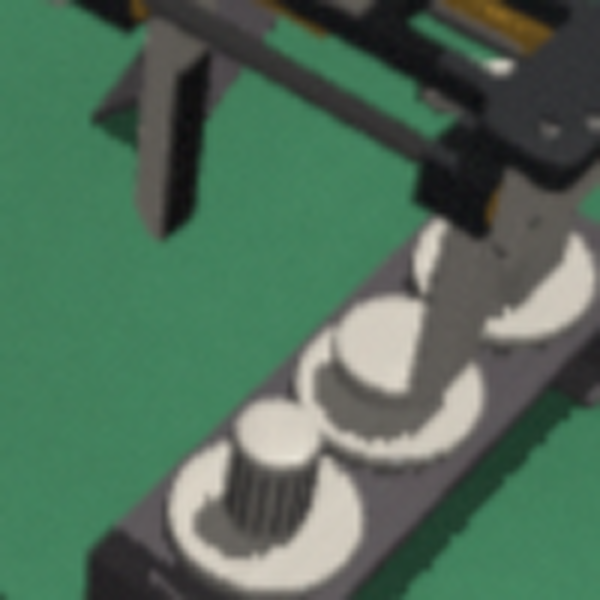

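```bash
python3 - <<'E'
from h import *
print(plane('scene',np.array([[163,241],[195,213],[412,397],[470,370]])/6+[290,100]-.4,.19))
E
```

```text
[[0.55949426 0.14151741 0.19      ]
 [0.55773239 0.15758505 0.19      ]
 [0.65548803 0.15223977 0.19      ]
 [0.6601551  0.17314826 0.19      ]]
```

The fingertip check puts the scene camera's bias at about (+2.5, -2) mm. With that corrected, both views agree: plug (0.602, 0.159), outlet (0.5625, -0.217), tab (0.4725, -0.237). Next I grasp the plug.

```bash
python3 - <<'E'
from workcell import arm, fingers, monitor, cams
import cv2
arm.move_linear([.602,.159,.12],velocity=.12)
arm.move_linear([.602,.159,.085],velocity=.07)
s=monitor.observe(); print(s['t'],s['eef_pos'],s['ft_force'])
fingers.grip(.02)
s=monitor.observe(); print(s['t'],s['eef_pos'],s['ft_force'],s['gripper_width'])
arm.move_linear([.602,.159,.21],velocity=.1)
s=monitor.observe(); print(s['t'],s['eef_pos'],s['ft_force'],s['gripper_width'])
cv2.imwrite('pics/scene2.png',cams.grab_frame('scene')['image'][:,:,::-1])
E
```

```text
4.6583 [0.60199492 0.15917425 0.08493504] [-0.57723538 -0.01706805  0.95332271]
5.6667 [0.60209559 0.15901109 0.08501286] [ 1.19746927 -0.57366091 -0.66415135] 0.02942130630417122
7.0667 [0.60167872 0.15884947 0.20924721] [-0.50095333 -0.05015741 -5.02008085] 0.029454125869546856
```

View pics/scene2.png

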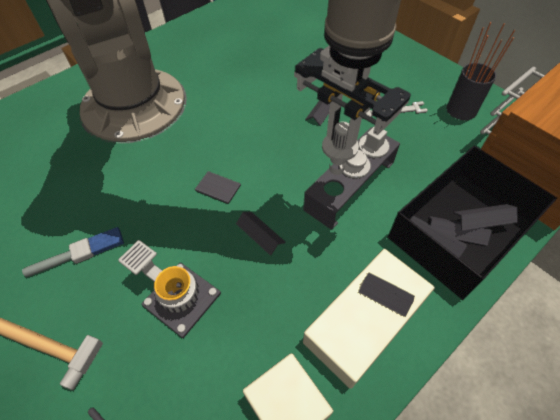

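The plug is held (29.4 mm opening), and its stand hole at (333,187) is empty. Carrying it to the outlet.

```bash
python3 - <<'E'
from workcell import arm, fingers, monitor, cams
import cv2,numpy as np
arm.move_linear([.5625,-.217,.215],velocity=.17)
s=monitor.observe(); print(s['t'],s['eef_pos'],s['ee_rot'],s['ft_force'],s['gripper_width'])
a=cams.grab_frame('scene')['image'][:,:,::-1][180:330,80:280];b=cams.grab_frame('top')['image'][:,:,::-1][140:290,300:500]
cv2.imwrite('pics/h3.png',cv2.resize(np.hstack([a,b]),None,fx=2,fy=2))
cv2.imwrite('pics/h3s.png',cv2.resize(a,None,fx=4,fy=4,interpolation=cv2.INTER_CUBIC))
E
```

```text
9.4917 [ 0.56266983 -0.21626628  0.2150349 ] [ 1.79993559e+02 -8.50325734e-03  9.65540586e+01] [-0.39878966  0.2325552  -4.31267066] 0.028850142755551297
```

View pics/h3s.png

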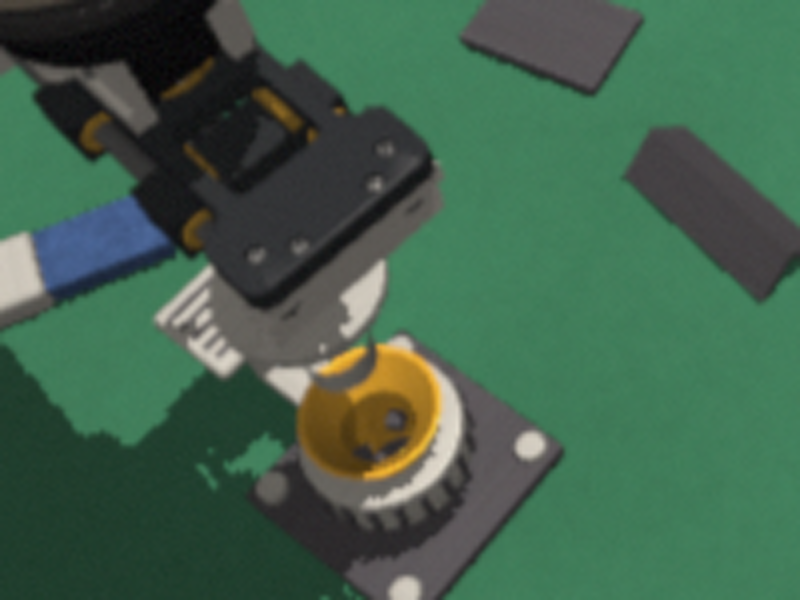

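The scene view shows the nose above the mouth: nose near full-frame (166,272), rim at (172,283). I'll convert the nose pixel as a check, then lower.

```bash
python3 - <<'E'
from h import *
print(plane('scene',[165.5,271.5],.134))
from workcell import arm, fingers, monitor, cams
X,Y=.5625,-.217
for z,v in((.165,.1),(.145,.05),(.13,.04)):
    arm.move_linear([X,Y,z],velocity=v)
    s=monitor.observe(); print(s['t'],s['eef_pos'],s['ft_force'],s['gripper_width'])
    if np.linalg.norm(s['ft_force']-[0,0,-4.4])>12: print('contact');break
cv2.imwrite('pics/scene4.png',cams.grab_frame('scene')['image'][:,:,::-1])
E
```

```text
[[ 0.56733988 -0.218653    0.134     ]]
10.2417 [ 0.56275437 -0.21690897  0.16523368] [ 0.47083319 -0.83931308 -5.36464758] 0.02981033351363751
10.7917 [ 0.56246818 -0.21690261  0.14483831] [ 1.0815228   0.27400702 -3.94065265] 0.029771887089302864
11.3167 [ 0.56247725 -0.21692012  0.12985331] [ 0.96744789  0.21575225 -4.30671178] 0.0294126990364965
```

View pics/scene4.png

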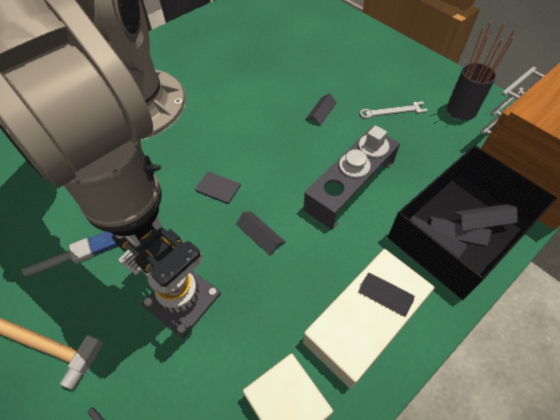

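The nose is inside the bore with no side force. I'll lower to the catches and release.

```bash
python3 - <<'E'
from h import *
from workcell import arm, fingers, monitor, cams
X,Y=.5625,-.217
for z in (.128,.127,.126,.125):
    arm.move_linear([X,Y,z],velocity=.03)
    s=monitor.observe(); print(s['t'],s['eef_pos'],s['ft_force'])
    if s['ft_force'][2]>-2: break
fingers.grip(.07)
arm.move_linear([X,Y,.215],velocity=.12)
s=monitor.observe(); print(s['t'],s['eef_pos'],s['ft_force'],s['gripper_width'])
# go towards the tab, in clear
arm.move_pose([.469,-.238,.2],[180,0,12])
s=monitor.observe(); print(s['t'],s['eef_pos'])
for n in('scene','top'):cv2.imwrite(f'pics/{n}5.png',cams.grab_frame(n)['image'][:,:,::-1])
a=cv2.imread('pics/scene5.png')[180:330,80:280];b=cv2.imread('pics/top5.png')[140:290,300:500]
cv2.imwrite('pics/h5.png',cv2.resize(np.hstack([a,b]),None,fx=2,fy=2))
E
```

```text
11.6167 [ 0.56249129 -0.21698036  0.12797047] [-0.55688028  0.40814929 -4.21626639]
11.8667 [ 0.5624983  -0.2170187   0.12702637] [ 0.45729414 -0.19554047 -4.19485915]
12.1167 [ 0.56276037 -0.21712838  0.1268303 ] [-4.09322178  0.25210201  8.27884334]
13.7917 [ 0.5620856  -0.21698842  0.21429705] [0.36560618 0.02249094 0.33928967] 0.07011771282038128
14.9917 [ 0.46919998 -0.23777262  0.19976581]
```

View pics/h5.png

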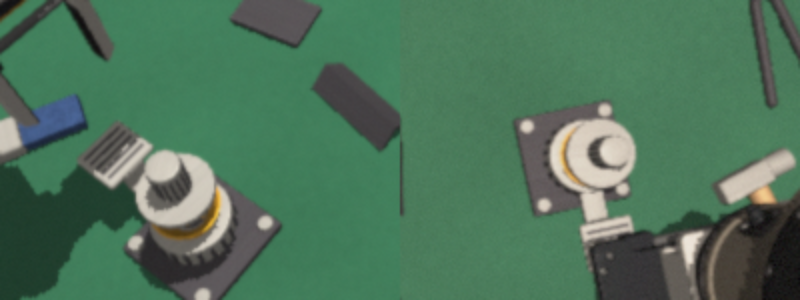

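The plug stands upright in the outlet, clear of the gripper. Next I press the tab with closed fingers.

```bash
python3 - <<'E'
from h import *
from workcell import arm, fingers, monitor, cams
fingers.grip(0.0)
X,Y=.471,-.2375
arm.move_linear([X,Y,.09],velocity=.12)
s=monitor.observe(); print(s['t'],s['eef_pos'],s['ft_force'],s['gripper_width'])
for z in(.082,.078,.072,.067,.0635,.0615,.0605):
    arm.move_linear([X,Y,z],velocity=.04)
    s=monitor.observe(); print(s['t'],s['eef_pos'],s['ft_force'])
    if s['ft_force'][2]>16: break
arm.pause(.3)
s=monitor.observe(); print(s['t'],s['eef_pos'],s['ft_force'])
for n in('scene','top'):cv2.imwrite(f'pics/{n}6.png',cams.grab_frame(n)['image'][:,:,::-1])
a=cv2.imread('pics/scene6.png')[180:330,80:280];b=cv2.imread('pics/top6.png')[140:290,300:500]
cv2.imwrite('pics/h6.png',cv2.resize(np.hstack([a,b]),None,fx=2,fy=2))
E
```

```text
17.275 [ 0.47144474 -0.23766506  0.09063463] [-0.20114823 -0.30406008  0.62884627] 0.0007527908513238859
17.625 [ 0.47098056 -0.23747396  0.08194172] [ 0.5922695  -0.2777432   0.38170923]
17.875 [ 0.47107469 -0.23755169  0.0780225 ] [ 0.82532051 -0.2502345   3.04354498]
18.175 [ 0.47116246 -0.23757646  0.07218296] [ 0.6367017  -1.06958491  5.12880609]
18.45 [ 0.47120696 -0.23758199  0.06730923] [ 0.0482296  -0.83534546  7.52419818]
18.7 [ 0.47116598 -0.23758712  0.06387554] [-0.04036337 -0.08467435  7.39227677]
18.95 [ 0.4711931  -0.23760979  0.06219583] [-1.53211039 -0.08158417 11.3181749 ]
19.2 [ 0.47123011 -0.23764666  0.06193943] [-7.42931423  2.38162584 27.4839562 ]
19.5 [ 0.47123782 -0.23765869  0.06192445] [-7.29810122  2.68277052 27.74393302]
```

View pics/h6.png

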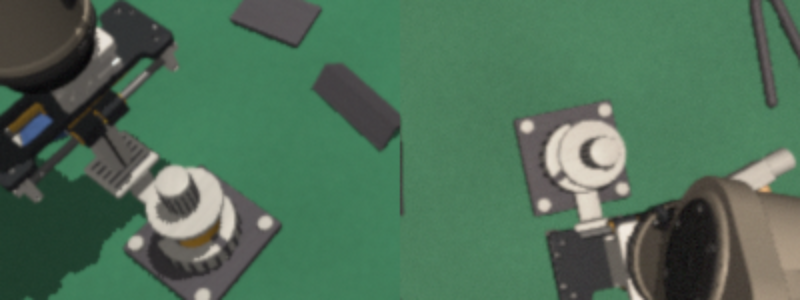

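The sleeve is at its lower stop (tab 62 mm). The flange has shifted in both views, so I'll check its height numerically.

```bash
cat >> h.py <<'E'
def proj(n,P):
    v,cx,cy,e,a=C[n]; f=210/np.tan(np.radians(v/2))
    d=R.from_euler('xyz',a,degrees=True).inv().apply(np.array(P)-e); return d[:2]/d[2]*f+[cx,cy]
E
python3 - <<'E'
from h import *
for z in(.092,.120): print(z,[proj('top',[.5618,-.2179,z]),proj('scene',[.5656,-.2182,z])])
for z in(.1365,.1645): print('griptop',z,[proj('top',[.5618,-.2179,z]),proj('scene',[.5656,-.2182,z])])
def z5(n,k,x,y):return cv2.resize(cv2.imread(f'pics/{n}{k}.png')[y:y+60,x:x+60],None,fx=6,fy=6,interpolation=cv2.INTER_CUBIC)
cv2.imwrite('pics/z6.png',np.hstack([z5('scene',6,145,255),z5('top',6,365,190)]))
E
```

```text
0.092 [array([396.48399396, 216.82018934]), array([171.04931729, 280.64457335])]
0.12 [array([400.54026781, 216.19883459]), array([167.19440402, 274.07994882])]
griptop 0.1365 [array([403.05503084, 215.81361407]), array([164.79904428, 270.00083309])]
griptop 0.1645 [array([407.5522335 , 215.12471626]), array([160.50496339, 262.68833945])]
```

View pics/z6.png

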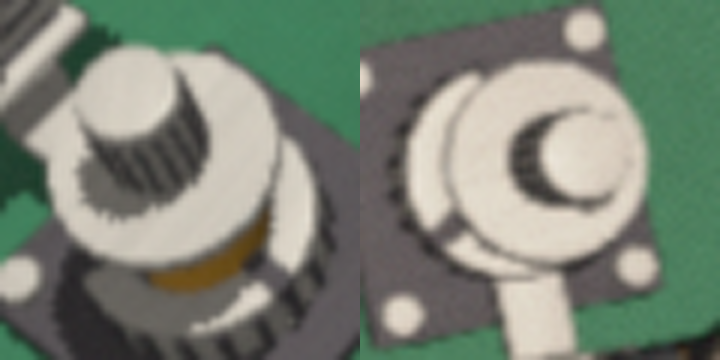

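The grip top is at scene (166,270) and top (402.5,216), matching the fully home prediction of (165,270) and (403,216). Releasing the tab smoothly.

```bash
python3 - <<'E'
from h import *
from workcell import arm, fingers, monitor, cams
arm.move_linear([.471,-.2375,.095],velocity=.05)
s=monitor.observe(); print(s['t'],s['eef_pos'],s['ft_force'])
arm.move_linear([.471,-.2375,.2],velocity=.15)
arm.move_pose([.40,-.42,.25],[180,0,12])
s=monitor.observe(); print(s['t'],s['eef_pos'],s['ft_force'])
for n in('scene','top'):cv2.imwrite(f'pics/{n}7.png',cams.grab_frame(n)['image'][:,:,::-1])
def z5(n,k,x,y):return cv2.resize(cv2.imread(f'pics/{n}{k}.png')[y:y+90,x:x+90],None,fx=4,fy=4,interpolation=cv2.INTER_CUBIC)
cv2.imwrite('pics/z7.png',np.hstack([z5('scene',7,115,235),z5('top',7,355,190)]))
for z in (.062,.082):print('tab',z,proj('top',[.4708,-.2376,z]),proj('scene',[.4764,-.2381,z]))
E
```

```text
20.4417 [ 0.4707366  -0.23741489  0.09470349] [-1.49185444 -0.38149845  0.07349942]
22.1167 [ 0.40017551 -0.41920812  0.24914556] [-0.45404074 -0.10432046  0.35295716]
tab 0.062 [401.85330497 261.15743892] [140.38471177 261.06574082]
tab 0.082 [404.76204069 261.71025548] [137.18367619 256.33305782]
```

View pics/z7.png

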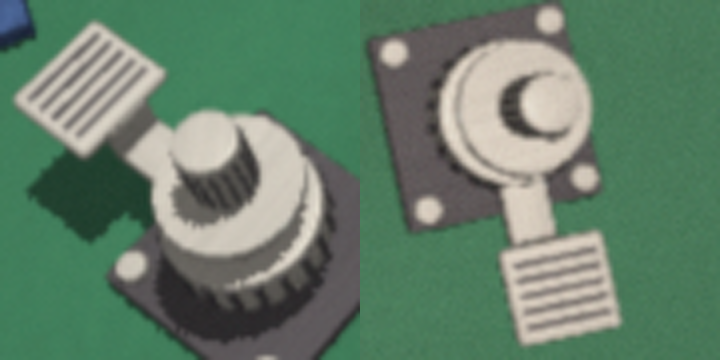

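The tab is at scene (137.5,257), which matches sleeve up (137,256). The grip top is at (166,270), still home. Handing in.

```bash
python3 - <<'E'
from workcell import arm
arm.job_done()
E
```

```text
the job is handed in; nothing more can be done
```

The outlet is closed and locked with the round-grip plug, and I handed the job in at about 22 s of the 51 s allowed. I took the plug from the stand and stood it nose down on the catches. I then pressed the tab to its lower stop (fingertips at z = 62 mm, peak reading about 28 N), let the sleeve spring back up, and moved the arm clear.

- **Plug home:** the grip top was within about 1.5 px of the fully home prediction while the tab was held down, and stayed there after release.
- **Sleeve up:** the tab was within about 1 px of its sleeve-up position, and the arm was touching nothing.
- **Not tested:** I did not pull on the plug to test the lock.
- **Camera disagreement:** the two cameras differed by about 4 mm in x. I corrected this with one look at the fingertips, and no check failed.

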